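# Sweep the hole-saw plugs into the scrap bay

### The arm

A 6-joint arm with a two-finger parallel gripper is mounted at the origin on the work surface. World frame = base frame: x ahead of the robot, y to its left, z up, the work surface at z = 0. Lengths are in m, angles in rad, forces in N, time in s.
With the tool pointing down it reaches from about 0.35 to 0.975 m from the base axis. Payload 4.9 kg.
Tool frame: the origin (TCP) lies at the very end of the fingers, on their centre line; the grasp point (between the pads) lies 19 mm behind it; z points along the fingers, y is the line along which they close (so a half turn about z gives the same grasp; the last joint's range is limited). The gripper opens to 85 mm and grips with 20 to 120 N. Pads are 22 mm wide; open, the fingers measure 114 mm over their backs; the gripper's body (76 mm by 85 mm) begins 54 mm behind the grasp point. The pads swing forward as they close: fully open they stand 13 mm farther back than shut.
Start: joints at [1.191, 0.053, 1.613, -0, 1.476, -0.119], TCP at [0.161, 0.604, 0.231] pointing down, gripper open.
Joint ranges: [-3.01, 3.01], [-1.01, 2.22], [0.06, 2.58], [-1.02, 4.17], [0.09, 2.62], [-3.14, 3.14]. Speed limits (rad/s): [2.57, 2.57, 3.14, 3.14, 3.14, 3.14].

### API

Orientations are given as a unit quaternion [x, y, z, w].
In Python, from plant import bot, cams, workorder gives the robot as it stands.
- The arm moves only by the shell command python3 -m pendant 'ROWS' [OPENING] [FORCE]. ROWS is JSON, a list of rows, each a list of 2 entries, a list of its own where there are three numbers: the shift along the tool's x, y, z each as a share of 0.05 m, from -1 to 1, then the turn, a rotation vector about the tool's x, y, z each as a share of 5 degrees, from -1 to 1. A call has 1 to 5 rows; each row shifts and turns the commanded pose from where the row before left it, along the tool's axes as they then stand; what a row does not reach is not made up. A row lasts 1/10 s, in which the tool goes at most 50 mm and 8.59 degrees, less where a joint would pass 70% of its speed; a pose out of reach is approached as far as the arm can. A call with a number of a shift or a turn outside -1 to 1 is refused whole. A call with a gripper value outside its range is refused whole. OPENING is the closure, from 0 (fully open) to 1 (shut), set as the call begins (- or left out, the last holds). The fingers move at their own pace and stop on an object; FORCE is the grip in N (left out, the last holds). Time passes only in rows, so rows that do not move let the fingers close. It gives the time, the measured TCP pose, the force, the opening and the grip force at its end, in the units of the state.
- bot.get_state(): the state, without advancing time (a new reading comes with each control period).
- cams.read_camera(name): name is "side" or "top" or "wrist"; returns the picture (420x560x3 uint8, red, green, blue); there is no depth.
- cams.camera_info(name): a dict with "K" (3x3 intrinsics, pixels), "eye" and "orientation" of the camera in the world. Camera axes: x right, y down, z forward; pixel columns grow to the right and rows downward; lengths in m; the calibration is good to about 2 mm. A picture is of the moment at which its call begins: read the wrist's pose just before it. camera_info takes no time and is no camera call; for the wrist camera it gives the pose at the moment of the call.
- workorder.hand_in(): hands the job in; it is judged then, once.
The state is a dict: "time_s": time; "q": joint angles; "qvel": joint speeds; "tau": joint torques, N m; "tcp_pos": TCP position; "orientation": TCP orientation; "force": force on the tool from outside, world axes, zero at the start; "ft_torque": the same for the moment, N m; "opening": finger opening in m; "grasp_force": force on a finger pad.
Only numpy, scipy, OpenCV 4.12 (cv2) and the standard library are available. Lean on these libraries where they do the work, as an engineer would, in place of code of your own. Each camera call takes 0.05 s, during which the arm holds its last target. There are 200 camera calls.

### The job

Clear the inlaid bench top: with the fingertips, sweep the three round wooden plugs along the bench into the yellow three-sided scrap bay through its open side, until all of each plug is past the mouth and inside. Push them only, never lift, carry or tip them, and leave the tin, the jar, the glue bottle and the chisel as they stand. Then take the hand clear.

Things in the scene. Friction and masses are not known exactly. Their poses are not given: they have to be found in the camera images.
- bay: Scrap bay fixed to the bench: three yellow rails 35 mm high, 8 mm thick; grey floor flush with the bench, no lip. Inside 220 mm wide (x) by 150 mm deep (y). Origin at the floor's centre, bench height. Open mouth, full width, at y = -75 mm; back rail's inner face at y = +75, side rails' at x = +-110. Yaw within 0.3 rad; at yaw 0 the mouth looks to world -y (the robot's right).
- bay_mouth (a point): The middle of the bay's open mouth line, at bench height, 75 mm from the bay's origin along its -y.
- plug_small: Tan round wooden hole-saw plug: a disc 44 mm across and 22 mm tall with a dark 7 mm pilot dot in its flat top, lying flat and loose on the bench, 15 to 60 g. Origin at the centre of its underside, z up.
- plug_medium: Reddish-brown round wooden hole-saw plug: a disc 50 mm across and 22 mm tall with a dark 7 mm pilot dot in its flat top, lying flat and loose on the bench, 15 to 60 g. Origin at the centre of its underside, z up.
- plug_large: Pale cream round wooden hole-saw plug: a disc 56 mm across and 22 mm tall with a dark 7 mm pilot dot in its flat top, lying flat and loose on the bench, 15 to 60 g. Origin at the centre of its underside, z up.
- tin: Bystander: small closed tin with a green label, 60 mm across, 75 mm tall, standing loose, about 300 g. Origin at the centre of its underside.
- jar: Bystander: small closed jar with a black cap and pale label, 56 mm across, 80 mm tall, standing loose, about 250 g. Origin at the centre of its underside.
- glue: Bystander: white glue bottle with a red cap and blue label, 64 mm across, 190 mm tall, standing loose, about 450 g, at the right-hand edge of the work. Origin at the centre of its underside.
- chisel: Bystander: wood chisel lying loose beyond the plugs, 260 mm long and 30 mm high; dark wooden handle towards its -x, steel blade towards its +x. Origin at bench height under the middle of its length.

How it is judged:
By the outcome, as a careful person would: the job done as asked, in the order asked, and still so for the second after the job is handed in, with the robot touching nothing.
It also fails if it takes over 69 s, if anything falls off the work surface, if the arm or the gripper's body presses on something with over 40 N, if the wrist force passes 120 N, or if a joint passes its speed limit or range.

## Working session

There is one attempt and no reset: what is moved stays moved. The work goes in short steps, Python scripts to look and compute and a shell command to move; the robot and the scene stay as the last step left them, time stands still between calls to the robot, and variables do not carry over. Pictures are saved under pics/ and viewed, at most 10 in all, crops included, and the job is handed in when it is done.

```bash
mkdir -p pics; ls; python3 - <<'E'
from plant import bot,cams
import cv2
s=bot.get_state();print({k:s[k] for k in('time_s','tcp_pos','orientation','opening','force')})
for n in('top','side'):
    im=cams.read_camera(n);cv2.imwrite(f'pics/{n}0.png',im[:,:,::-1]);print(n,cams.camera_info(n))
E
```

```text
pics
{'time_s': 0.0, 'tcp_pos': array([0.16091848, 0.60327061, 0.23006368]), 'orientation': array([ 1.30042403e-01,  9.91507896e-01, -9.99094009e-04, -2.58004609e-04]), 'opening': 0.08542946020424821, 'force': array([0.18091988, 0.96226116, 0.81287474])}
top {'K': array([[515.03579462,   0.        , 277.64985047],
       [  0.        , 515.03579462, 208.3433361 ],
       [  0.        ,   0.        ,   1.        ]]), 'eye': array([ 0.48496438, -0.08358035,  1.21798918]), 'orientation': array([ 0.70902796, -0.70349489,  0.0317806 , -0.03693617])}
side {'K': array([[419.7861979 ,   0.        , 284.56474527],
       [  0.        , 419.7861979 , 211.23956535],
       [  0.        ,   0.        ,   1.        ]]), 'eye': array([ 0.26992416, -0.61283236,  0.63941003]), 'orientation': array([ 0.88212892, -0.26314687,  0.10221604, -0.37703339])}
```

View pics/top0.png

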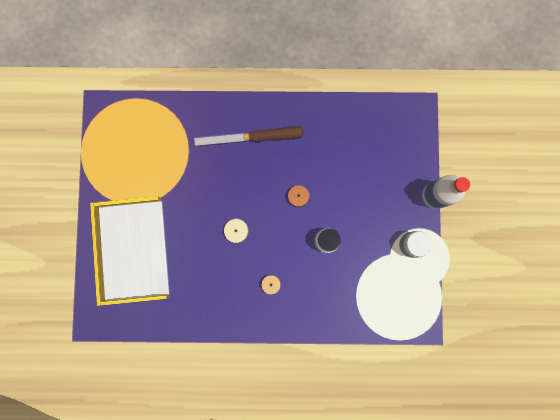

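View pics/side0.png

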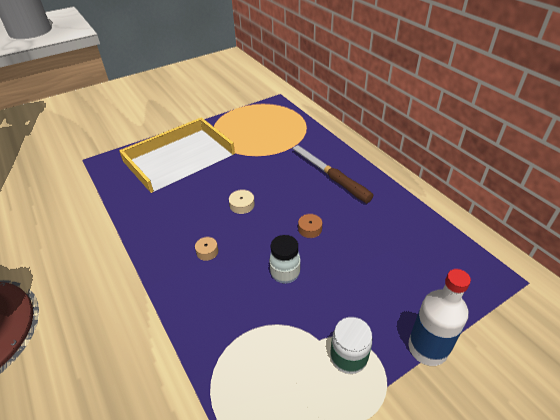

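The top view shows the small plug at (271,285), medium at (298,196), large at (236,231), and the jar near (328,240). The chisel runs (195,142)–(302,132), and the bay mouth runs from about (162,199) to (168,297). Next I'll refine these by colour segmentation and convert them to world positions.

```bash
cat >h.py <<'E'
import numpy as np,cv2
from scipy.spatial.transform import Rotation as R
from plant import bot,cams
def p2w(n,px,z):
    c=cams.camera_info(n);d=np.linalg.inv(c['K'])@[px[0],px[1],1];d=R.from_quat(c['orientation']).apply(d)
    e=np.array(c['eye']);return (e+d*(z-e[2])/d[2])[:2]
def plugs(im,n='top'):
    """centroid of bright blob (non blue) by hue, inside the mat"""
    h=cv2.cvtColor(im,cv2.COLOR_RGB2HSV);out={}
    m=((h[...,0]<35)&(h[...,2]>90)&(h[...,1]>35)).astype(np.uint8)
    k,l,st,ce=cv2.connectedComponentsWithStats(m)
    for i in range(1,k):
        if 150<st[i,4]<800 and 85<ce[i,0]<440 and 95<ce[i,1]<345:
            print(ce[i].round(1),st[i,2:5],np.median(im[l==i],0),p2w(n,ce[i],.02).round(4))
def state():
    s=bot.get_state();print(round(s['time_s'],2),np.round(s['tcp_pos'],4),np.round(s['force'],1),'yaw x-axis',np.round(R.from_quat(s['orientation']).as_matrix()[:,0],3))
E
python3 - <<'E'
from h import *
im=cv2.imread('pics/top0.png')[:,:,::-1].copy()
plugs(im)
for k,p,z in[('jar',(328,240),.08),('tin',(417,243),.075),('chtip',(195,142),.01),('chend',(302,132),.02),('mouthR out',(168,297),.035),('mouthL out',(162,199),.035),('backL',(92,203),.035),('backR',(98,304),.035),('floor mouth R',(168,294),0),('floor mouth L',(162,202),0)]: print(k,p2w('top',p,z).round(4))
print(R.from_quat(bot.get_state()['orientation']).as_matrix().round(3))
c=im[180:320,80:200];cv2.imwrite('pics/bay.png',cv2.resize(c[:,:,::-1],None,fx=5,fy=4.2,interpolation=cv2.INTER_NEAREST)) 
E
```

```text
[273.4 133.7] [ 59  14 479] [105.  71.  58.] [ 0.7796 -0.0628]
[298.  195.6] [ 21  21 350] [204. 133.  85.] [ 0.6322 -0.1218]
[235.6 230.4] [ 24  24 459] [239. 227. 183.] [0.5495 0.0231]
[270.5 284.3] [ 20  20 286] [231. 194. 135.] [ 0.4259 -0.0592]
jar [ 0.5266 -0.1864]
tin [ 0.5217 -0.3835]
chtip [0.7605 0.1245]
chend [ 0.784  -0.1306]
mouthR out [0.396  0.1731]
mouthL out [0.62   0.1935]
backL [0.6095 0.3556]
backR [0.3789 0.3319]
floor mouth R [0.4003 0.1809]
floor mouth L [0.6168 0.2015]
[[-0.966  0.258 -0.001]
 [ 0.258  0.966 -0.002]
 [ 0.    -0.002 -1.   ]]
```

View pics/bay.png

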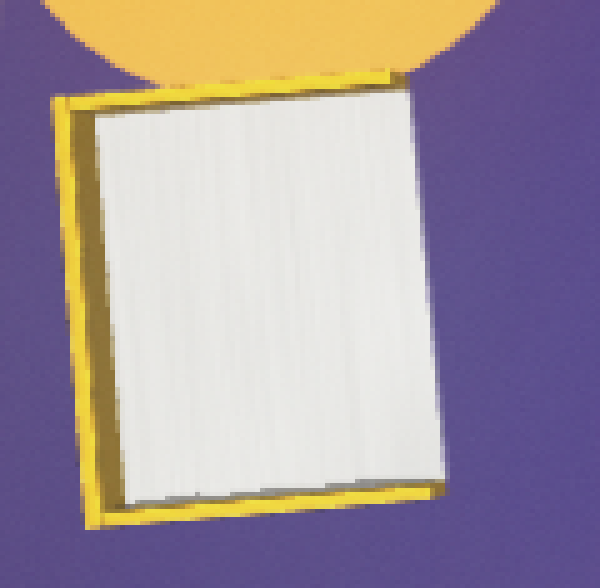

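The crop shows the bay floor's mouth corners at about px (162,201) and (169,294). That puts the mouth middle near (0.509,0.190) and the yaw near +0.10.

Plan: use the half-closed fingers as a fork, tool x facing into the bay, and push large, then medium, then small. First I turn the tool in place and part-close the fingers.

```bash

python3 -m pendant '[[[0,0,0],[0,0,1]],[[0,0,0],[0,0,1]],[[0,0,0],[0,0,1]],[[0,0,0],[0,0,1]],[[0,0,0],[0,0,1]]]' 0.62
python3 -m pendant '[[[0,0,0],[0,0,1]],[[0,0,0],[0,0,1]],[[0,0,0],[0,0,1]],[[0,0,0],[0,0,1]],[[0,0,0],[0,0,1]]]'
python3 -m pendant '[[[0,0,0],[0,0,1]],[[0,0,0],[0,0,1]],[[0,0,0],[0,0,1]],[[0,0,0],[0,0,1]],[[0,0,0],[0,0,0]]]'
cat >>h.py <<'E'
def go(*pts):
    """tool-axis shifts in units of 50 mm, measured TCP -> successive points"""
    s=bot.get_state();M=R.from_quat(s['orientation']).as_matrix();p=np.array(s['tcp_pos'])
    for t in pts:
        t=np.array(t,float);print(t,'->',(M.T@(t-p)/.05).round(2));p=t
E
python3 -c "
from h import *
state();print(bot.get_state()['q'].round(2));go((.5625,-.045,.13),(.5625,-.045,.005),(.5035,.24,.005))"
```

```text
time_s: 0.6
tcp_pos: [0.161, 0.6035, 0.2305]
orientation: [0.343, 0.939, -0.001, -0.0]
force: [0.7, 0.5, 0.1]
opening: 0.0324
grasp_force: 0.0
time_s: 1.1
tcp_pos: [0.161, 0.6035, 0.2306]
orientation: [0.538, 0.843, -0.001, 0.0]
force: [-0.4, 0.6, -0.4]
opening: 0.0325
grasp_force: 0.0
time_s: 1.6
tcp_pos: [0.161, 0.6035, 0.2306]
orientation: [0.675, 0.738, -0.001, 0.0]
force: [-0.1, 0.1, -0.5]
opening: 0.0323
grasp_force: 0.0
1.6 [0.161  0.6035 0.2306] [-0.1  0.1 -0.5] yaw x-axis [-0.088  0.996 -0.001]
[ 1.19  0.05  1.61 -0.    1.48  1.1 ]
[ 0.5625 -0.045   0.13  ] -> [-13.63   6.85   2.02]
[ 0.5625 -0.045   0.005 ] -> [0.  0.  2.5]
[0.5035 0.24   0.005 ] -> [ 5.78 -0.67 -0.01]
```

```bash

python3 -m pendant '[[[-0.68,0.34,0.1],[0,0,0]],[[-0.68,0.34,0.1],[0,0,0]],[[-0.68,0.34,0.1],[0,0,0]],[[-0.68,0.34,0.1],[0,0,0]],[[-0.68,0.34,0.1],[0,0,0]]]' >/dev/null
python3 -m pendant '[[[-0.68,0.34,0.1],[0,0,0]],[[-0.68,0.34,0.1],[0,0,0]],[[-0.68,0.34,0.1],[0,0,0]],[[-0.68,0.34,0.1],[0,0,0]],[[-0.68,0.34,0.1],[0,0,0]]]' >/dev/null
python3 -m pendant '[[[-0.68,0.34,0.1],[0,0,0]],[[-0.68,0.34,0.1],[0,0,0]],[[-0.68,0.34,0.1],[0,0,0]],[[-0.68,0.34,0.1],[0,0,0]],[[-0.68,0.34,0.1],[0,0,0]]]' >/dev/null
python3 -m pendant '[[[-0.68,0.34,0.1],[0,0,0]],[[-0.68,0.34,0.1],[0,0,0]],[[-0.68,0.34,0.1],[0,0,0]],[[-0.68,0.34,0.1],[0,0,0]],[[-0.68,0.34,0.1],[0,0,0]]]' >/dev/null
python3 -m pendant '[[[0,0,0],[0,0,0]],[[0,0,0],[0,0,0]]]'
python3 -c "
from h import *
state();print(bot.get_state()['q'].round(2));go((.5625,-.045,.006),(.5035,.24,.006))
cv2.imwrite('pics/w1.png',cams.read_camera('wrist')[:,:,::-1]);cv2.imwrite('pics/s1.png',cams.read_camera('side')[:,:,::-1])"
```

```text
time_s: 3.8
tcp_pos: [0.5595, -0.0439, 0.1307]
orientation: [0.675, 0.738, -0.0, -0.001]
force: [0.6, 0.6, -1.1]
opening: 0.0322
grasp_force: 0.0
3.8 [ 0.5595 -0.0439  0.1307] [ 0.6  0.6 -1.1] yaw x-axis [-0.088  0.996  0.001]
[-0.21 -0.01  1.85  0.    1.3  -0.3 ]
[ 0.5625 -0.045   0.006 ] -> [-0.03  0.06  2.49]
[0.5035 0.24   0.006 ] -> [ 5.78 -0.67  0.01]
```

View pics/w1.png

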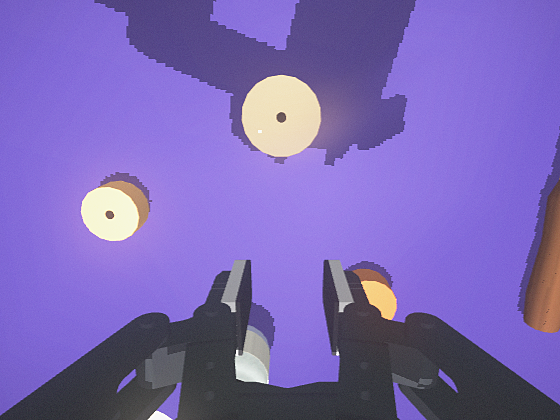

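The wrist view has the large plug's dot at (281,117), ahead of the fork centred near (287,300), so they're aligned. I'll descend and begin pushing.

```bash

python3 -m pendant '[[[0,0.06,0.7],[0,0,0]],[[0,0,0.7],[0,0,0]],[[0,0,0.7],[0,0,0]],[[0,0,0.39],[0,0,0]],[[0,0,0],[0,0,0]]]'
python3 -m pendant '[[[0.3,0,0],[0,0,0]],[[0.3,0,0],[0,0,0]],[[0.2,-0.03,0],[0,0,0]],[[0.2,-0.03,0],[0,0,0]],[[0.2,-0.03,0],[0,0,0]]]'
python3 -c "
from h import *
state();plugs(cams.read_camera('top'))
cv2.imwrite('pics/s2.png',cams.read_camera('side')[:,:,::-1]);go((.504,.231,.006))"
```

```text
time_s: 4.4
tcp_pos: [0.5592, -0.0414, 0.0033]
orientation: [0.674, 0.738, -0.002, -0.003]
force: [0.4, 0.2, -0.5]
opening: 0.0325
grasp_force: 0.0
time_s: 4.9
tcp_pos: [0.5532, 0.0172, 0.0076]
orientation: [0.675, 0.738, 0.0, 0.001]
force: [-0.5, 0.9, -0.2]
opening: 0.0324
grasp_force: 0.2
4.9 [0.5532 0.0172 0.0076] [-0.5  0.9 -0.2] yaw x-axis [-0.089  0.996 -0.   ]
[273.1 133.6] [ 59  14 481] [105.  71.  58.] [ 0.7796 -0.0622]
[298.  195.5] [ 21  22 351] [204. 133.  85.] [ 0.6323 -0.1218]
[270.5 284.3] [ 20  20 286] [232.  194.5 135. ] [ 0.4259 -0.0592]
[0.504 0.231 0.006] -> [ 4.34 -0.59  0.02]
```

View pics/s2.png

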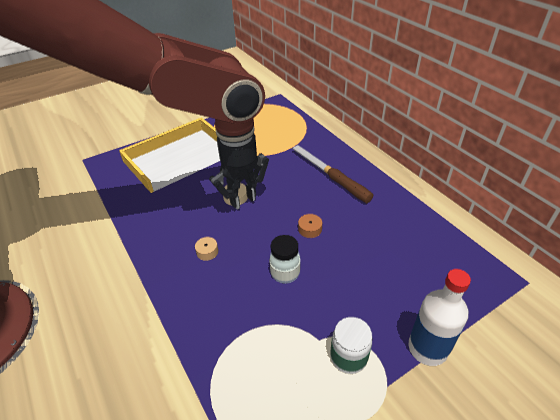

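The side view shows the fork nested on the cream plug at about (236,195), with everything else undisturbed. Continuing the push into the bay.

```bash

python3 -m pendant '[[[0.21,-0.03,0.03],[0,0,0]],[[0.21,-0.03,0],[0,0,0]],[[0.21,-0.03,0],[0,0,0]],[[0.21,-0.03,0],[0,0,0]],[[0.21,-0.03,0],[0,0,0]]]'|head -2
python3 -m pendant '[[[0.21,-0.03,0],[0,0,0]],[[0.21,-0.03,0],[0,0,0]],[[0.21,-0.03,0],[0,0,0]],[[0.21,-0.03,0],[0,0,0]],[[0.21,-0.03,0],[0,0,0]]]'|head -2
python3 -m pendant '[[[0.21,-0.03,0],[0,0,0]],[[0.21,-0.03,0],[0,0,0]],[[0.21,-0.03,0],[0,0,0]],[[0.21,-0.03,0],[0,0,0]],[[0.21,-0.03,0],[0,0,0]]]'|head -2
python3 -m pendant '[[[0.21,-0.03,0],[0,0,0]],[[0.21,-0.03,0],[0,0,0]],[[0.21,-0.03,0],[0,0,0]],[[0.21,-0.03,0],[0,0,0]],[[0.2,-0.03,0],[0,0,0]]]'|head -2
python3 -m pendant '[[[0.1,0,0],[0,0,0]],[[0.05,0,0],[0,0,0]],[[0,0,0],[0,0,0]]]'
python3 -m pendant '[[[-0.2,0,0],[0,0,0]],[[-0.6,0,0],[0,0,0]],[[-0.4,0,-0.7],[0,0,0]],[[0,0,-1],[0,0,0]],[[0,0,-0.8],[0,0,0]]]'
python3 -c "
from h import *
state();plugs(cams.read_camera('top'))
go((.645,-.19,.13),(.645,-.19,.006),(.5712,.242,.006))"
```

```text
time_s: 5.5
tcp_pos: [0.5406, 0.0687, 0.0052]
time_s: 6.0
tcp_pos: [0.5286, 0.1202, 0.0053]
time_s: 6.5
tcp_pos: [0.5165, 0.1719, 0.0053]
time_s: 7.0
tcp_pos: [0.5044, 0.223, 0.0053]
time_s: 7.3
tcp_pos: [0.504, 0.2298, 0.0053]
orientation: [0.675, 0.738, 0.0, 0.0]
force: [-0.5, -0.0, -0.3]
opening: 0.0322
grasp_force: 0.0
time_s: 7.8
tcp_pos: [0.5096, 0.1681, 0.1323]
orientation: [0.676, 0.737, 0.0, 0.0]
force: [1.6, 0.5, 0.5]
opening: 0.0325
grasp_force: 0.0
7.8 [0.5096 0.1681 0.1323] [1.6 0.5 0.5] yaw x-axis [-0.086  0.996 -0.   ]
[273.7 133.5] [ 60  14 542] [114.  77.  63.] [ 0.78   -0.0634]
[298.  195.5] [ 21  22 351] [220. 146.  94.] [ 0.6323 -0.1218]
[270.5 284.3] [ 20  20 286] [241. 213. 149.] [ 0.4259 -0.0592]
[ 0.645 -0.19   0.13 ] -> [-7.39  1.98  0.23]
[ 0.645 -0.19   0.006] -> [-0.   -0.03  2.48]
[0.5712 0.242  0.006 ] -> [ 8.74 -0.72 -0.  ]
```

```bash

python3 -m pendant '[[[-0.74,0.18,0],[0,0,0]],[[-0.74,0.18,0],[0,0,0]],[[-0.74,0.18,0],[0,0,0]],[[-0.74,0.18,0],[0,0,0]],[[-0.74,0.18,0],[0,0,0]]]'|head -2
python3 -m pendant '[[[-0.74,0.18,0],[0,0,0]],[[-0.74,0.18,0],[0,0,0]],[[-0.74,0.18,0],[0,0,0]],[[-0.74,0.18,0],[0,0,0]],[[-0.74,0.18,0],[0,0,0]]]'|head -2
python3 -m pendant '[[[0,0,0.2],[0,0,0]],[[0,0,0],[0,0,0]]]'|head -2
python3 -c "
from h import *
plugs(cams.read_camera('top'));state()
c=bot.get_state()
go((.638,-.19,.006),(.5712,.242,.006))
print('glue',p2w('top',(461,184),.19))
cv2.imwrite('pics/t3.png',cams.read_camera('top')[:,:,::-1])"
```

```text
time_s: 8.35
tcp_pos: [0.5704, -0.0129, 0.13]
time_s: 8.85
tcp_pos: [0.6312, -0.1933, 0.1299]
time_s: 9.05
tcp_pos: [0.63, -0.1917, 0.118]
[273.4 133.6] [ 59  14 480] [105.5  71.   56. ] [ 0.7796 -0.0629]
[131.7 250.3] [ 26  25 493] [239. 226. 180.] [0.5013 0.264 ]
9.1 [ 0.6301 -0.1907  0.1185] [-0.3  0.2 -0.2] yaw x-axis [-0.087  0.996  0.002]
[ 0.638 -0.19   0.006] -> [-0.    0.17  2.25]
[0.5712 0.242  0.006 ] -> [ 8.72 -0.58  0.02]
glue [ 0.63710981 -0.44375702]
```

View pics/t3.png

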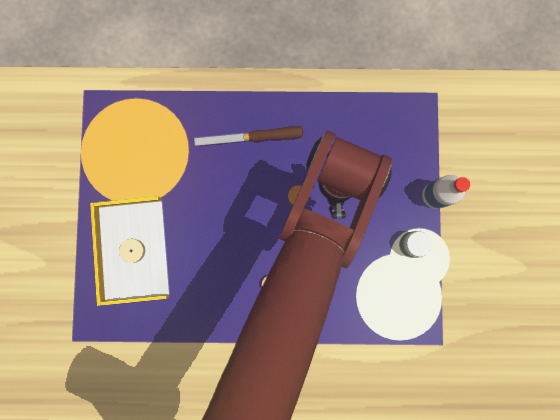

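The cream plug's dot is at (131,250), well inside the bay and on target. The medium plug, at (297,196), is just ahead of the hand.

```bash

python3 -m pendant '[[[0,0.1,0.7],[0,0,0]],[[0,0.07,0.7],[0,0,0]],[[0,0,0.6],[0,0,0]],[[0,0,0.25],[0,0,0]],[[0,0,0],[0,0,0]]]'|head -4
python3 -m pendant '[[[0.3,0,0],[0,0,0]],[[0.3,0,0],[0,0,0]],[[0.2,0,0],[0,0,0]],[[0.2,0,0],[0,0,0]],[[0.2,0,0],[0,0,0]]]'
python3 -m pendant '[[[0.24,-0.02,0],[0,0,0]],[[0.24,-0.02,0],[0,0,0]],[[0.24,-0.02,0],[0,0,0]],[[0.24,-0.02,0],[0,0,0]],[[0.24,-0.02,0],[0,0,0]]]'|head -4
python3 -m pendant '[[[0.24,-0.02,0],[0,0,0]],[[0.24,-0.02,0],[0,0,0]],[[0.24,-0.02,0],[0,0,0]],[[0.24,-0.02,0],[0,0,0]],[[0.24,-0.02,0],[0,0,0]]]'|head -4
python3 -c "
from h import *
state();plugs(cams.read_camera('top'))
cv2.imwrite('pics/s4.png',cams.read_camera('side')[:,:,::-1]);go((.5712,.242,.005))"
```

```text
time_s: 9.65
tcp_pos: [0.6382, -0.1884, 0.0056]
orientation: [0.675, 0.738, -0.001, -0.002]
force: [0.5, 0.1, -0.3]
time_s: 10.15
tcp_pos: [0.6351, -0.1293, 0.0087]
orientation: [0.675, 0.738, 0.0, 0.001]
force: [0.7, -1.2, 0.0]
opening: 0.0324
grasp_force: 0.3
time_s: 10.65
tcp_pos: [0.6242, -0.0699, 0.0078]
orientation: [0.675, 0.738, -0.0, -0.0]
force: [-0.1, -0.1, 0.3]
time_s: 11.15
tcp_pos: [0.6139, -0.0106, 0.0078]
orientation: [0.675, 0.738, -0.0, -0.0]
force: [-0.3, -0.2, 0.0]
11.15 [ 0.6139 -0.0106  0.0078] [-0.3 -0.2  0. ] yaw x-axis [-0.088  0.996  0.   ]
[273.2 133.7] [ 59  14 481] [105.  71.  57.] [ 0.7795 -0.0624]
[131.7 250.3] [ 26  25 493] [239. 226. 180.] [0.5013 0.264 ]
[270.4 284.3] [ 20  20 287] [232. 195. 135.] [ 0.4259 -0.0592]
[0.5712 0.242  0.005 ] -> [ 5.1  -0.39  0.05]
```

View pics/s4.png

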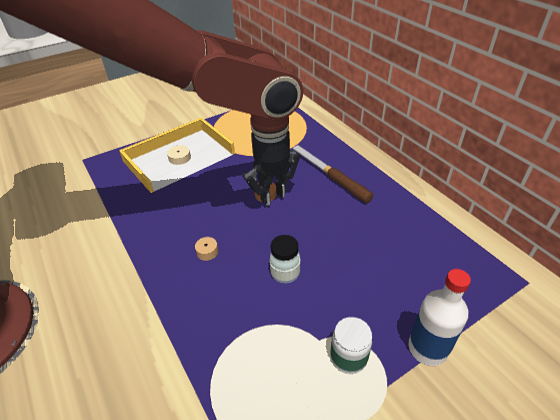

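The side view shows the fork at (268,195) holding the medium plug, with everything else undisturbed. I'm aiming about 10 mm further from the left rail so the finger knuckles stay clear.

```bash

python3 -m pendant '[[[0.24,-0.03,0.03],[0,0,0]],[[0.24,-0.03,0],[0,0,0]],[[0.24,-0.03,0],[0,0,0]],[[0.24,-0.03,0],[0,0,0]],[[0.24,-0.03,0],[0,0,0]]]'|head -4
python3 -m pendant '[[[0.24,-0.03,0],[0,0,0]],[[0.24,-0.03,0],[0,0,0]],[[0.24,-0.03,0],[0,0,0]],[[0.24,-0.03,0],[0,0,0]],[[0.24,-0.03,0],[0,0,0]]]'|head -4
python3 -m pendant '[[[0.24,-0.03,0],[0,0,0]],[[0.24,-0.03,0],[0,0,0]],[[0.24,-0.03,0],[0,0,0]],[[0.24,-0.03,0],[0,0,0]],[[0.24,-0.03,0],[0,0,0]]]'|head -4
python3 -m pendant '[[[0.24,-0.02,0],[0,0,0]],[[0.24,-0.02,0],[0,0,0]],[[0.2,-0.02,0],[0,0,0]],[[0.2,-0.02,0],[0,0,0]],[[0.15,-0.02,0],[0,0,0]]]'|head -4
python3 -m pendant '[[[0.1,0,0],[0,0,0]],[[0.05,0,0],[0,0,0]],[[0,0,0],[0,0,0]]]'
python3 -m pendant '[[[-0.2,0,0],[0,0,0]],[[-0.6,0,0],[0,0,0]],[[-0.4,0,-0.7],[0,0,0]],[[0,0,-1],[0,0,0]],[[0,0,-0.8],[0,0,0]]]'|head -4
python3 -c "
from h import *
state();plugs(cams.read_camera('top'))
go((.4319,-.128,.13),(.4319,-.128,.006),(.4357,.232,.006))"
```

```text
time_s: 11.75
tcp_pos: [0.6011, 0.0486, 0.0063]
orientation: [0.675, 0.738, 0.0, -0.0]
force: [0.5, -0.9, 0.0]
time_s: 12.25
tcp_pos: [0.5884, 0.1076, 0.0063]
orientation: [0.675, 0.738, -0.0, -0.0]
force: [-0.5, 0.3, -0.6]
time_s: 12.75
tcp_pos: [0.5757, 0.1667, 0.0063]
orientation: [0.675, 0.738, -0.0, 0.0]
force: [-0.3, 0.6, 0.7]
time_s: 13.25
tcp_pos: [0.5662, 0.2174, 0.0063]
orientation: [0.675, 0.738, 0.0, 0.0]
force: [0.3, -0.9, 0.4]
time_s: 13.55
tcp_pos: [0.5658, 0.2242, 0.0063]
orientation: [0.675, 0.738, 0.0, 0.0]
force: [-0.0, -0.3, 0.1]
opening: 0.0325
grasp_force: 0.0
time_s: 14.05
tcp_pos: [0.5714, 0.1624, 0.1334]
orientation: [0.676, 0.737, 0.0, 0.0]
force: [1.8, 0.5, 0.1]
14.05 [0.5714 0.1624 0.1334] [1.8 0.5 0.1] yaw x-axis [-0.086  0.996 -0.   ]
[273.6 133.6] [ 60  14 547] [114.  78.  63.] [ 0.7798 -0.0633]
[270.5 284.3] [ 20  20 286] [241. 214. 149.] [ 0.4259 -0.0592]
[ 0.4319 -0.128   0.13  ] -> [-5.56 -3.38  0.19]
[ 0.4319 -0.128   0.006 ] -> [-0.   -0.03  2.48]
[0.4357 0.232  0.006 ] -> [7.17 0.7  0.01]
```

```bash

python3 -m pendant '[[[-0.56,-0.34,0],[0,0,0]],[[-0.56,-0.34,0],[0,0,0]],[[-0.56,-0.34,0],[0,0,0]],[[-0.56,-0.34,0],[0,0,0]],[[-0.56,-0.34,0],[0,0,0]]]'|head -2
python3 -m pendant '[[[-0.56,-0.34,0],[0,0,0]],[[-0.56,-0.34,0],[0,0,0]],[[-0.56,-0.34,0],[0,0,0]],[[-0.56,-0.34,0],[0,0,0]],[[-0.56,-0.34,0],[0,0,0]]]'|head -2
python3 -m pendant '[[[0,0,0.2],[0,0,0]],[[0,0,0],[0,0,0]]]'|head -2
python3 -c "
from h import *
state();plugs(cams.read_camera('top'))
go((.4319,-.128,.005),(.444,.233,.005))
cv2.imwrite('pics/w5.png',cams.read_camera('wrist')[:,:,::-1])"
```

```text
time_s: 14.6
tcp_pos: [0.4977, 0.0155, 0.1311]
time_s: 15.1
tcp_pos: [0.4252, -0.1313, 0.1312]
time_s: 15.3
tcp_pos: [0.425, -0.13, 0.1198]
15.3 [ 0.425  -0.13    0.1198] [0.3 0.5 0.6] yaw x-axis [-0.086  0.996  0.002]
[273.3 133.6] [ 59  14 483] [106.  71.  58.] [ 0.7797 -0.0626]
[136.7 223.8] [ 24  22 408] [202. 133.  83.] [0.563  0.2545]
[131.6 250.3] [ 26  25 493] [239. 226. 180.] [0.5013 0.2641]
[ 0.4319 -0.128   0.005 ] -> [0.02 0.13 2.3 ]
[0.444 0.233 0.005] -> [7.17 0.87 0.01]
```

View pics/w5.png

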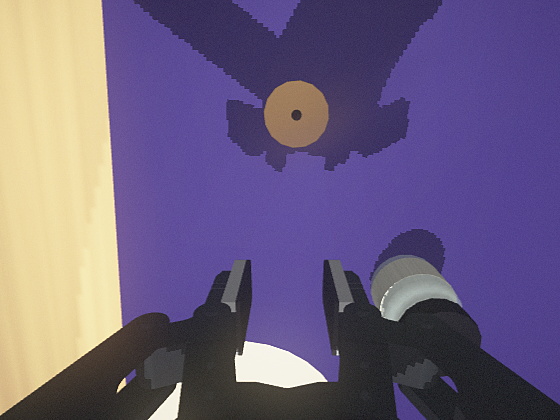

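The medium plug is in at (0.563,0.2545). The wrist view shows the small plug's dot at (296,115), and the jar to the right of the fingers at about (430,290). I'll descend 15 mm further forward to stay clear of the jar.

```bash

python3 -m pendant '[[[0.3,0,0],[0,0,0]],[[0,0,0.7],[0,0,0]],[[0,0,0.7],[0,0,0]],[[0,0,0.65],[0,0,0]],[[0,0,0.26],[0,0,0]]]'|head -4
python3 -m pendant '[[[0,0.07,0],[0,0,0]],[[0.15,0.06,0],[0,0,0]],[[0.2,0,0],[0,0,0]],[[0.2,0,0],[0,0,0]],[[0.2,0.02,0],[0,0,0]]]'|head -4
python3 -m pendant '[[[0.24,0.03,0],[0,0,0]],[[0.24,0.03,0],[0,0,0]],[[0.24,0.03,0],[0,0,0]],[[0.24,0.03,0],[0,0,0]],[[0.24,0.03,0],[0,0,0]]]'|head -4
python3 -m pendant '[[[0.24,0.03,0],[0,0,0]],[[0.24,0.03,0],[0,0,0]],[[0.24,0.03,0],[0,0,0]],[[0.24,0.03,0],[0,0,0]],[[0.24,0.03,0],[0,0,0]]]'|head -4
python3 -c "
from h import *
state();plugs(cams.read_camera('top'))
cv2.imwrite('pics/s6.png',cams.read_camera('side')[:,:,::-1]);go((.444,.233,.006))"
```

```text
time_s: 15.9
tcp_pos: [0.4229, -0.1121, 0.0028]
orientation: [0.674, 0.738, -0.001, -0.003]
force: [-0.2, 0.3, 0.5]
time_s: 16.4
tcp_pos: [0.4298, -0.0759, 0.0068]
orientation: [0.675, 0.738, 0.0, 0.001]
force: [0.7, -0.3, 0.7]
time_s: 16.9
tcp_pos: [0.4313, -0.0152, 0.0058]
orientation: [0.675, 0.738, -0.0, -0.0]
force: [0.1, -0.6, -0.3]
time_s: 17.4
tcp_pos: [0.4335, 0.0452, 0.0058]
orientation: [0.675, 0.738, -0.0, -0.0]
force: [0.5, 0.6, -0.0]
17.4 [0.4335 0.0452 0.0058] [ 0.5  0.6 -0. ] yaw x-axis [-0.088  0.996  0.   ]
[273.2 133.7] [ 59  14 483] [106.  72.  58.] [ 0.7796 -0.0624]
[136.7 223.8] [ 24  22 409] [202. 133.  83.] [0.563  0.2545]
[131.7 250.3] [ 26  25 493] [239. 226. 180.] [0.5013 0.264 ]
[0.444 0.233 0.006] -> [ 3.72  0.55 -0.  ]
```

View pics/s6.png

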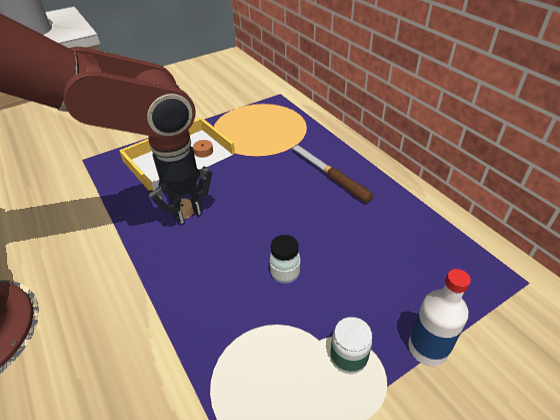

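The small plug is nested in the fork near (185,208). Finishing the push, then withdrawing.

```bash

python3 -m pendant '[[[0.24,0.04,0],[0,0,0]],[[0.24,0.04,0],[0,0,0]],[[0.24,0.04,0],[0,0,0]],[[0.24,0.04,0],[0,0,0]],[[0.24,0.04,0],[0,0,0]]]'|head -4
python3 -m pendant '[[[0.24,0.04,0],[0,0,0]],[[0.24,0.04,0],[0,0,0]],[[0.24,0.04,0],[0,0,0]],[[0.24,0.04,0],[0,0,0]],[[0.24,0.04,0],[0,0,0]]]'|head -4
python3 -m pendant '[[[0.24,0.03,0],[0,0,0]],[[0.24,0.03,0],[0,0,0]],[[0.24,0.03,0],[0,0,0]],[[0.2,0.03,0],[0,0,0]],[[0.15,0,0],[0,0,0]]]'|head -4
python3 -m pendant '[[[0.1,0,0],[0,0,0]],[[0.05,0,0],[0,0,0]],[[0,0,0],[0,0,0]]]'|head -4
python3 -m pendant '[[[-0.2,0,0],[0,0,0]],[[-0.6,0,0],[0,0,0]],[[-0.4,0,-0.7],[0,0,0]],[[-0.5,0,-1],[0,0,0]],[[-0.5,0,-1],[0,0,0]]]'|head -4
python3 -m pendant '[[[-0.8,0,-0.8],[0,0,0]],[[-0.8,0,-0.5],[0,0,0]],[[-0.6,0,0],[0,0,0]],[[0,0,0],[0,0,0]],[[0,0,0],[0,0,0]]]'|head -4
python3 -c "
from h import *
state();im=cams.read_camera('top');plugs(im);print(np.round(bot.get_state()['qvel'],3))
cv2.imwrite('pics/t7.png',im[:,:,::-1])"
```

```text
time_s: 18.0
tcp_pos: [0.4383, 0.1059, 0.0058]
orientation: [0.675, 0.738, -0.0, -0.0]
force: [0.1, -0.7, -0.2]
time_s: 18.5
tcp_pos: [0.443, 0.1665, 0.0058]
orientation: [0.675, 0.738, -0.0, 0.0]
force: [0.3, 0.8, -0.1]
time_s: 19.0
tcp_pos: [0.4443, 0.2203, 0.0059]
orientation: [0.675, 0.738, 0.0, 0.0]
force: [0.0, 0.6, 0.7]
time_s: 19.3
tcp_pos: [0.4434, 0.2269, 0.0058]
orientation: [0.675, 0.738, -0.0, -0.0]
force: [-0.3, -0.4, -0.6]
time_s: 19.8
tcp_pos: [0.4518, 0.1206, 0.1309]
orientation: [0.675, 0.737, -0.001, -0.0]
force: [1.7, 0.2, -0.4]
time_s: 20.3
tcp_pos: [0.4615, 0.0166, 0.1902]
orientation: [0.676, 0.737, -0.0, -0.0]
force: [0.0, 0.1, -0.4]
20.3 [0.4615 0.0166 0.1902] [ 0.   0.1 -0.4] yaw x-axis [-0.086  0.996  0.   ]
[273.3 133.6] [ 59  14 495] [107.  72.  59.] [ 0.7797 -0.0625]
[136.7 223.8] [ 24  22 408] [204. 134.  82.] [0.563  0.2545]
[131.7 250.3] [ 26  25 495] [240. 227. 181.] [0.5014 0.2639]
[135.6 276.1] [ 22  19 332] [229. 189. 128.] [0.4419 0.2528]
[ 0.027  0.008  0.    -0.001 -0.001 -0.   ]
```

View pics/t7.png

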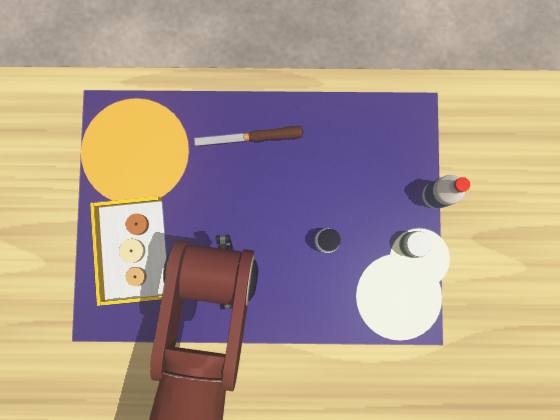

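All three plugs are in the bay, at (136,224), (131,250) and (135,276), each well past the mouth. The jar, tin, glue bottle and chisel haven't moved, and the hand is clear.

```bash
python3 -c "
from plant import workorder
print(workorder.hand_in())"
```

```text
the job is handed in; nothing more can be done
None
```

I swept all three plugs fully into the scrap bay, left the tin, jar, glue bottle and chisel where they stood, took the hand clear, and handed the job in at about 20 s (no verdict was returned).

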